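Clamp the filming monopod in its chuck stand and hold it at full height

TASK

Set up the small telescoping camera monopod that stands in the chuck on the ledge, for filming a recipe: first turn the chuck's sleeve clockwise (seen from above) by its upright handle pin until it stops, so that the three jaws close on the monopod's neck. Then squeeze in the release button on the side of the monopod's head and pull the head straight up, past the first stop to the second stop, so that both sections are fully out and the foot stays in the chuck. Finish while still gripping the head and holding it up there (a spring draws it back if you let go), and leave the kitchen things around it where they are.

Things in the scene. Friction and masses are not known exactly. Their poses are not given: they have to be found in the camera images.
- chuck_axis (a point): The chuck stand: fixed to the ledge, a round steel stand (foot disc 112 mm wide) with a ring-shaped turning sleeve (89 mm wide over its ribs, 20 to 44 mm above the ledge) and three steel jaws on its top face (48 to 58 mm above the ledge) around an upright bore. This point lies on the chuck's upright axis, 46 mm above the ledge. The monopod stands in the bore.
- handle_pin (a point): The upright handle pin of the sleeve: black round pin, 16 mm diameter, its top 110 mm above the ledge, at the end of a bar that sticks out from the sleeve 92 mm from the chuck axis. This point is on the pin's axis 15 mm below its top; the pin turns with the sleeve and can be pinched or pushed.
- sleeve (a joint): Turn of the sleeve (rad): 0 jaws fully open, 1.2 the stop, where the jaws are closed on the monopod's neck. It grows as the pin goes clockwise about the chuck axis seen from above, starts between 0 and 0.3, stays where it is left, and needs about 2 N at the pin.
- neck (a point): The monopod: loose, 160 mm tall when shut, its thick foot (27 mm) standing 38 mm deep in the bore with about 1 mm of play, a narrower neck (18 mm) at the jaws. This point is on its axis in the neck, 53 mm above the ledge while it stands in the bore. Closed jaws sit over the foot and keep it from being pulled out (it may rise 2 mm before the foot meets them); with open jaws it lifts out.
- head_centre (a point): Centre of the monopod's grey head, a block 30 mm (own x) by 34 mm (own y) by 45 mm tall on top of the telescoping sections. Shut, this point is 135 mm above the ledge and the head's underside 113 mm; a small screw plate and stud reach 33 mm above this point. The button is on its own +y side. Both sections out: about 100 mm higher.
- button_face (a point): Centre of the outer face of the round black release button (16 mm diameter), at the height of head_centre; it stands 6 mm out of the head's own +y side and goes in along the head's own -y. Squeezing the head along its own y between two fingers pushes it flush (spring 1.5 to 4.5 N).
- button (a joint): How far the release button is in (m): 0 out, 0.006 flush with the head. It unlatches the head from about 0.004; unpressed, a latch holds the head down against a pull of some 20 N; needed only for the first 10 mm of the pull.
- upper_section (a joint): How far the thin upper section is out of the lower one (m), 0 to 0.05. It comes out first (about 4 to 6 N of pull); its end is the first stop.
- lower_section (a joint): How far the thicker lower section is out of the foot tube (m), 0 to 0.05. It comes out after the first stop (about 8 to 10 N of pull); its end is the second stop. A return spring draws both back in if the head is let go.
- cooker: Bystander: closed stainless pressure cooker, 220 mm wide, 183 mm high, with a long handle reaching 245 mm from its axis. Origin at the centre of its underside, on the ledge.
- bowl: Bystander: white ceramic bowl, 150 mm wide, 60 mm high. Origin at the centre of its underside, on the ledge.
- trivet: Bystander: round steel trivet, 168 mm wide, 19 mm high. Origin at the centre of its underside, on the ledge.
- colander: Bystander: green plastic colander, 236 mm wide (290 mm over its two lugs), 100 mm high. Origin at the centre of its underside, on the ledge.
- mug: Bystander: ceramic mug, 80 mm wide, 90 mm high, handle on its own +y side. Origin at the centre of its underside, on the ledge.
- jar: Bystander: glass jar with a steel cap, 68 mm wide, 95 mm high. Origin at the centre of its underside, on the ledge.
Not all that is in view belongs to the job. Leave any purple look-alike of the part that bears chuck_axis alone. What is shaped like the part that bears neck but orange is not meant.

How it is judged:
By the outcome, as a careful person would: the job done as asked, in the order asked, and still so for the second after the job is handed in, while the arm keeps its last pose, push and grip.
It also fails if it takes over 48 s, if anything falls off the work surface, if the arm or the gripper's body presses on something with over 40 N, if the wrist force passes 120 N, or if a joint passes its speed limit or range.

ROBOT

A 6-joint arm with a two-finger parallel gripper is mounted at the origin on the work surface. World frame = base frame: x ahead of the robot, y to its left, z up, the work surface at z = 0. Lengths are in m, angles in rad, forces in N, time in s.
With the tool pointing down it reaches from about 0.25 to 0.775 m from the base axis. Payload 4 kg.
Tool frame: the origin (TCP) lies at the very end of the fingers, on their centre line; the grasp point (between the pads) lies 19 mm behind it; z points along the fingers, x is the direction in which the jaws open and shut, and the axes are right-handed (so a half turn about z gives the same grasp; the last joint's range is limited). The gripper opens to 94 mm and grips with 3 to 60 N. Pads are 16 mm wide; open, the fingers measure 119 mm over their backs; the gripper's body (75 mm by 177 mm) begins 78 mm behind the grasp point.
Start: joints at [-1.429, 0.087, 1.371, -0, 1.684, -0.103], TCP at [0.133, -0.534, 0.206] pointing down, gripper open.
Joint ranges: [-3.1, 3.1], [-0.76, 2.03], [0.27, 2.55], [-1.08, 4.22], [0.17, 2.65], [-2.57, 2.57]. Speed limits (rad/s): [2.79, 2.79, 3.14, 3.14, 3.14, 3.14].

INTERFACE

Orientations are given as [roll, pitch, yaw] about the fixed x, y, z axes, in that order (R = Rz(yaw) Ry(pitch) Rx(roll)).
In Python, from bench import robot, cams, ticket gives the robot as it stands.
- The arm moves only by the tool jog_arm, never from a script. Its argument "series" is a list of rows, each an object of numbers: "x", "y", "z": the shift along the tool's x, y, z in m; "rx", "ry", "rz": the turn, a rotation vector about the tool's x, y, z in degrees. A call has 1 to 12 rows; each row shifts and turns the pose as measured when the row begins, along the tool's axes as they then stand; what a row does not reach is not made up. A row lasts 1/12 s, in which the tool goes at most 41.7 mm and 7.16 degrees, less where a joint would pass 70% of its speed; a pose out of reach is approached as far as the arm can. A call with a gripper value outside its range is refused whole. "claw" is the opening, from 0 (shut) to 1 (fully open), set as the call begins (left out, the last holds). The fingers move at their own pace and stop on an object; the grip force is fixed at half the most. Time passes only in rows, so rows that do not move let the fingers close. It gives the time, the measured TCP pose, the force and the opening at its end, in the units of the state.
- robot.get_obs(): the state, without advancing time (a new reading comes with each control period).
- cams.snapshot(name): name is "scene" or "top" or "wrist"; returns a dict with "img" (420x560x3 uint8, red, green, blue), "mtx" (3x3 intrinsics, pixels), "origin" and "attitude" of the camera in the world. Camera axes: x right, y down, z forward; pixel columns grow to the right and rows downward; lengths in m; the calibration is good to about 2 mm. A picture is of the moment at which its call begins. There is no depth.
- ticket.close_job(): hands the job in, once; it reports no verdict.
Trained networks look in a picture, given as the dict that the camera call returned (one of the last four; its "shot" number tells which), for a name from the list of things; names that differ only in an ending like _2 or _b are one class to them, and where a whole thing is asked for, a point or a joint stands for the part that bears it (a point fixed in the world has none). Each returns a list of dicts, best first, with "p" (0 to 1); they miss things now and then, are a little off and sometimes report something else, mostly with a low value. They report only what shows in the picture. A call takes as long as a camera call. They do not tell look-alikes from the thing itself.
- cams.look_for(thing, picture): "bbox" ([left, top, width, height] in pixels, round what is visible of it).
The state is a dict: "time": time; "joint_positions": joint angles; "qvel": joint speeds; "joint_torque": joint torques, N m; "tool_pos": TCP position; "ee_rot": TCP orientation; "wrist_force": force on the tool from outside, world axes, zero at the start; "wrist_torque": the same for the moment, N m; "width": finger opening in m.
Only numpy, scipy, OpenCV 4.12 (cv2) and the standard library are available. Lean on these libraries where they do the work, as an engineer would, in place of code of your own. Each camera call takes 0.05 s, during which the arm holds its last target.

## Working session

There is one attempt and no reset: what is moved stays moved. The work goes in short steps, Python scripts to look and compute and a tool call to move; the robot and the scene stay as the last step left them, time stands still between calls to the robot, and variables do not carry over. Pictures are saved under pics/ and viewed, and the job is handed in when it is done.

Besides the shell and the picture viewer there is one more tool, called after "Emit:" as name(argument=value, ...) on one line, values as JSON. jog_arm: Moves the arm, as the interface text tells. Its arguments: {"type":"object","properties":{"series":{"type":"array","items":{"type":"object","properties":{"x":{"type":"number"},"y":{"type":"number"},"z":{"type":"number"},"rx":{"type":"number"},"ry":{"type":"number"},"rz":{"type":"number"}}}},"claw":{"type":"number"}},"required":["series"]}

```bash
mkdir -p pics; ls; cat > h.py <<'E'
import numpy as np, cv2
from bench import robot, cams, ticket
def snap(n,f=None):
    d=cams.snapshot(n)
    if f: cv2.imwrite(f'pics/{f}.png',d['img'][:,:,::-1])
    return d
E
python3 - <<'E'
from h import *
print(robot.get_obs())
for n in ['scene','top','wrist']:
    d=snap(n,n+'0'); print(n,d['mtx'].tolist(),np.round(d['origin'],4).tolist(),np.round(d['attitude'],4).tolist())
    for t in ['chuck_axis','handle_pin','neck','head_centre','button_face','sleeve','button','cooker','bowl','trivet','colander','mug','jar']:
        print(t,[(np.round(r['bbox']).astype(int).tolist(),round(r['p'],2)) for r in cams.look_for(t,d)][:3])
E
```

```text
pics
{'time': 0.0, 'joint_positions': array([-1.42908559e+00,  8.79365942e-02,  1.37225595e+00,  3.43039178e-06,
        1.68357649e+00, -1.03116513e-01]), 'qvel': array([-0.00078232, -0.00090883,  0.00065546,  0.00062845,  0.00119485,
        0.00208925]), 'joint_torque': array([ 1.35036029e-03, -3.40179491e+01, -3.02423465e+01,  7.19160726e-02,
        3.30961961e-02, -1.91711724e-04]), 'tool_pos': array([ 0.13322412, -0.533058  ,  0.20431337]), 'ee_rot': array([-3.14136524e+00,  2.16446471e-03, -1.32596845e+00]), 'wrist_force': array([-0.08360576,  0.27588026,  0.12816303]), 'wrist_torque': array([-0.01784614,  0.01412304,  0.03743472]), 'width': 0.0941763287737007}
scene [[389.15441562746776, 0.0, 279.0470949210105], [0.0, 389.15441562746776, 207.84118628269152], [0.0, 0.0, 1.0]] [0.853, -0.5871, 1.0336] [-2.4998, -0.0109, 0.5041]
chuck_axis [([343, 222, 44, 38], 0.95), ([271, 199, 47, 32], 0.81), ([294, 177, 17, 17], 0.75)]
handle_pin [([271, 195, 47, 23], 0.84), ([343, 222, 42, 30], 0.67)]
neck [([282, 222, 17, 35], 0.83), ([292, 176, 14, 34], 0.67)]
head_centre [([283, 220, 14
[... 818 characters left out ...]
d_centre [([285, 177, 18, 17], 0.59), ([239, 188, 15, 14], 0.53), ([161, 150, 44, 44], 0.29)]
button_face []
sleeve [([235, 190, 31, 36], 0.68), ([241, 122, 36, 29], 0.64)]
button []
cooker [([405, 157, 83, 107], 0.73)]
bowl [([163, 148, 44, 46], 0.83)]
trivet [([349, 157, 49, 45], 0.62)]
colander [([70, 182, 93, 76], 0.67)]
mug [([154, 257, 34, 39], 0.82)]
jar [([357, 251, 24, 24], 0.93)]
wrist [[344.5215315404319, 0.0, 280.6876056599232], [0.0, 344.5215315404319, 210.48297514865928], [0.0, 0.0, 1.0]] [0.1979, -0.5177, 0.3844] [2.9105, -0.0004, -1.3266]
chuck_axis []
handle_pin []
neck []
head_centre []
button_face []
sleeve []
button []
cooker []
bowl []
trivet []
colander []
mug []
jar []
```

View pics/scene0.png

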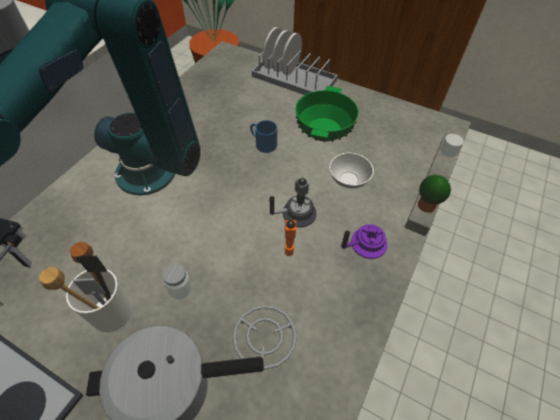

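View pics/top0.png

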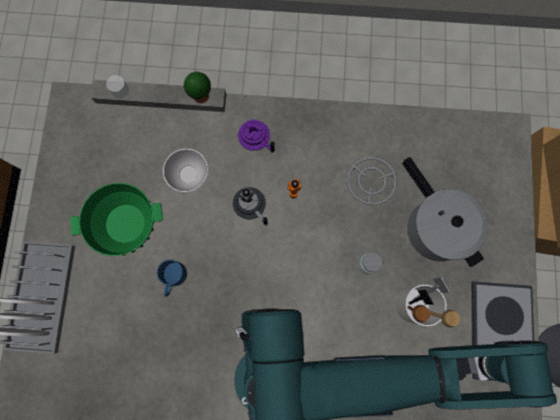

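```bash
python3 - <<'E'
import cv2
a=cv2.imread('pics/scene0.png')[165:275,250:400];b=cv2.imread('pics/top0.png')[105:235,215:325]
cv2.imwrite('pics/c1.png',cv2.resize(a,None,fx=5,fy=5,interpolation=cv2.INTER_CUBIC))
cv2.imwrite('pics/c2.png',cv2.resize(b,None,fx=4.6,fy=4.6,interpolation=cv2.INTER_CUBIC))
E
```

```text
(no output)
```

View pics/c1.png

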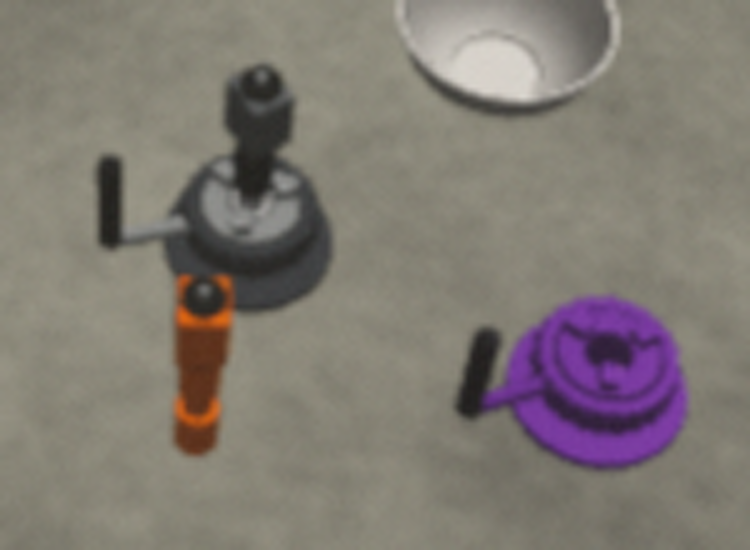

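View pics/c2.png

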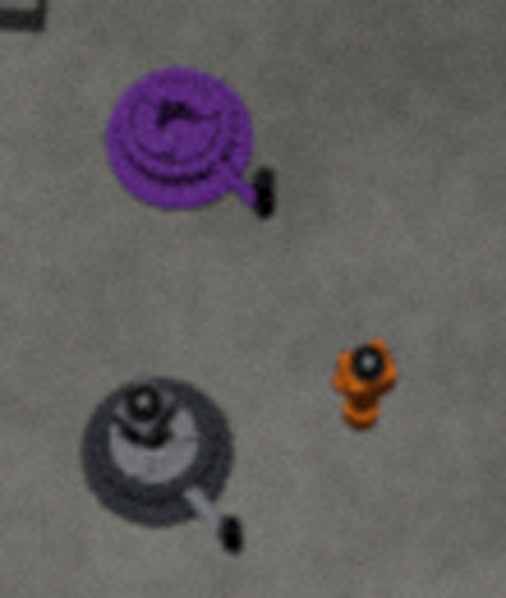

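```bash
cat >> h.py <<'E'
from scipy.spatial.transform import Rotation as Rn
def cam(d):
    a=np.array(d['attitude']); R=Rn.from_euler('xyz',a).as_matrix() if a.shape==(3,) else a
    return np.array(d['mtx']),np.array(d['origin']),R
def ray(d,p):
    K,o,R=cam(d); v=R@np.linalg.solve(K,[p[0],p[1],1]); return o,v/np.linalg.norm(v)
def tri(L):
    A=np.zeros((3,3));b=np.zeros(3)
    for d,p in L:
        o,v=ray(d,p);P=np.eye(3)-np.outer(v,v);A+=P;b+=P@o
    x=np.linalg.solve(A,b); return x,[proj(d,x)-p for d,p in L]
def proj(d,x):
    K,o,R=cam(d);q=K@(R.T@(np.array(x)-o));return q[:2]/q[2]
def atz(d,p,z):
    o,v=ray(d,p);return o+v*(z-o[2])/v[2]
E
python3 - <<'E'
from h import *
s=snap('scene');t=snap('top')
print('stud',tri([(s,(302.4,180.5)),(t,(246.5,192.4))]))
print('pintop',tri([(s,(272,197.5)),(t,(265,218))]))
print('pinbot',tri([(s,(272.5,213)),(t,(265.2,224))]))
print('foot disc', atz(t,(249.1,203.3),0.005), atz(s,(300,213),0.0))
for n,p in dict(cooker=(447,225)).items(): print(n,atz(t,p,0))
E
```

```text
stud (array([0.55862009, 0.10498004, 0.16663035]), [array([-0.54546732,  0.14551404]), array([-0.29822365, -0.45557659])])
pintop (array([0.49212202, 0.04385571, 0.11287287]), [array([-0.03674984,  0.00966839]), array([-0.02183721, -0.02954812])])
pinbot (array([0.48917316, 0.04659853, 0.02706669]), [array([-0.81909359,  0.21127654]), array([-0.48961274, -0.66040393])])
foot disc [0.55701682 0.10514319 0.005     ] [0.56007345 0.10996425 0.        ]
cooker [ 0.53224757 -0.55953508  0.        ]
```

```bash
cat >> h.py <<'E'
def st():
    o=robot.get_obs(); print('t',round(o['time'],2),'p',np.round(o['tool_pos'],4),'rpy',np.round(np.degrees(o['ee_rot']),2),'F',np.round(o['wrist_force'],1),'w',round(o['width'],4),'q',np.round(o['joint_positions'],2)); return o
def to(target,n=1,o=None,yaw=None):
    """print tool-frame shift to target world pos; and rz to reach yaw(deg)"""
    o=o or robot.get_obs()
    R=Rn.from_euler('xyz',o['ee_rot'])
    d=R.inv().apply(np.array(target)-o['tool_pos']); print('shift mm',np.round(d*1000,1),'per row',np.round(d*1000/n,1))
    if yaw is not None:
        g=Rn.from_euler('xyz',[180,0,yaw],degrees=True); rv=(R.inv()*g).as_rotvec(degrees=True); print('rot deg',np.round(rv,2))
E
python3 - <<'E'
from h import *
t=snap('top')
for n,p,z in [('crock',(427,310),.1),('utA',(452,318),.25),('utB',(420,313),.25),('jar',(371,262),.09),('orange',(294,186),.15),('mug',(172,273),.08)]: print(n,atz(t,p,z))
st(); to((0.133,-0.53,0.36),4); to((0.42,-0.03,0.34),15,yaw=-48)
E
```

```text
crock [ 0.24912409 -0.46487389  0.1       ]
utA [ 0.23131588 -0.48706697  0.25      ]
utB [ 0.23814555 -0.40076545  0.25      ]
jar [ 0.38189428 -0.29394156  0.09      ]
orange [ 0.59181215 -0.0389844   0.15      ]
mug [0.30354974 0.32023216 0.08      ]
t 2.25 p [ 0.1333 -0.5336  0.2055] rpy [ 1.800e+02 -1.000e-02 -7.598e+01] F [-0.  -0.1 -0.4] w 0.0936 q [-1.43  0.09  1.37 -0.    1.68 -0.1 ]
shift mm [  -3.6   -0.6 -154.5] per row [ -0.9  -0.1 -38.6]
shift mm [-419.1 -400.2 -134.6] per row [-27.9 -26.7  -9. ]
rot deg [ 0.000e+00 -1.000e-02 -2.798e+01]
```

Emit:
jog_arm(series=[{"z":-0.04},{"z":-0.04},{"z":-0.04},{"z":-0.035},{"x":-0.028,"y":-0.027},{"x":-0.028,"y":-0.027},{"x":-0.028,"y":-0.027},{"x":-0.028,"y":-0.027},{"x":-0.028,"y":-0.027},{"x":-0.028,"y":-0.027},{"x":-0.028,"y":-0.027},{"x":-0.028,"y":-0.027}])

```text
invalid input
```

```bash
python3 - <<'E'
from h import *
st(); to((0.42,-0.03,0.33),8,yaw=-48)
E
```

```text
t 2.25 p [ 0.1333 -0.5336  0.2055] rpy [ 1.800e+02 -1.000e-02 -7.598e+01] F [-0.  -0.1 -0.4] w 0.0936 q [-1.43  0.09  1.37 -0.    1.68 -0.1 ]
shift mm [-419.1 -400.2 -124.6] per row [-52.4 -50.  -15.6]
rot deg [ 0.000e+00 -1.000e-02 -2.798e+01]
```

Emit:
jog_arm(series=[{"x":0,"y":0,"z":-0.04,"rx":0,"ry":0,"rz":0},{"x":0,"y":0,"z":-0.04,"rx":0,"ry":0,"rz":0},{"x":0,"y":0,"z":-0.04,"rx":0,"ry":0,"rz":0},{"x":0,"y":0,"z":-0.035,"rx":0,"ry":0,"rz":0},{"x":-0.028,"y":-0.027,"z":0,"rx":0,"ry":0,"rz":0},{"x":-0.028,"y":-0.027,"z":0,"rx":0,"ry":0,"rz":0},{"x":-0.028,"y":-0.027,"z":0,"rx":0,"ry":0,"rz":0},{"x":-0.028,"y":-0.027,"z":0,"rx":0,"ry":0,"rz":0},{"x":-0.028,"y":-0.027,"z":0,"rx":0,"ry":0,"rz":0},{"x":-0.028,"y":-0.027,"z":0,"rx":0,"ry":0,"rz":0},{"x":-0.028,"y":-0.027,"z":0,"rx":0,"ry":0,"rz":0},{"x":-0.028,"y":-0.027,"z":0,"rx":0,"ry":0,"rz":0}], claw=1)

```text
time: 3.25
tool_pos: [0.2913, -0.2587, 0.3618]
ee_rot: [-3.138, 0.018, -1.342]
wrist_force: [1.0, 0.2, 0.1]
width: 0.0937
```

```bash
python3 - <<'E'
from h import *
st(); to((0.42,-0.03,0.33),8,yaw=-48)
E
```

```text
t 3.25 p [ 0.2913 -0.2587  0.3618] rpy [-179.77    1.06  -76.87] F [1.  0.2 0.1] w 0.0937 q [-0.88 -0.24  1.36  0.01  2.03  0.46]
shift mm [-192.8 -177.1   36.1] per row [-24.1 -22.1   4.5]
rot deg [ -0.49   0.98 -28.87]
```

Emit:
jog_arm(series=[{"x":-0.024,"y":-0.022,"z":0.004,"rx":0,"ry":0.5,"rz":-7},{"x":-0.021,"y":-0.025,"z":0.004,"rx":0,"ry":0.5,"rz":-7},{"x":-0.018,"y":-0.028,"z":0.004,"rx":0,"ry":0,"rz":-7},{"x":-0.014,"y":-0.03,"z":0.004,"rx":0,"ry":0,"rz":-7},{"x":-0.0105,"y":-0.031,"z":0.004,"rx":0,"ry":0,"rz":0},{"x":-0.0105,"y":-0.031,"z":0.004,"rx":0,"ry":0,"rz":0},{"x":-0.0105,"y":-0.031,"z":0.004,"rx":0,"ry":0,"rz":0},{"x":-0.0105,"y":-0.031,"z":0.004,"rx":0,"ry":0,"rz":0},{"x":0,"y":0,"z":0,"rx":0,"ry":0,"rz":0}], claw=1)

```text
time: 4.0
tool_pos: [0.4256, -0.0114, 0.3332]
ee_rot: [-3.131, -0.012, -0.826]
wrist_force: [0.3, -0.6, 0.5]
width: 0.0938
```

```bash
python3 - <<'E'
from h import *
st(); d=snap('wrist','w1'); 
for x in [(0.558,.105,.168),(.491,.044,.11)]: print(proj(d,x))
for t in ['handle_pin','head_centre','button_face']:
        print(t,[(np.round(r['bbox']).astype(int).tolist(),round(r['p'],2)) for r in cams.look_for(t,d)][:3])
E
```

```text
t 4.0 p [ 0.4256 -0.0114  0.3332] rpy [-179.37   -0.68  -47.33] F [ 0.3 -0.6  0.5] w 0.0938 q [-0.16 -0.19  1.39  0.    1.93  0.67]
[282.4244219    6.73067624]
[281.00495455 113.98428293]
handle_pin [([243, 17, 71, 109], 0.56)]
head_centre [([383, 72, 51, 39], 0.71), ([257, 1, 44, 44], 0.68)]
button_face [([384, 82, 10, 15], 0.67), ([247, 14, 69, 108], 0.63), ([255, 0, 44, 41], 0.46)]
```

View pics/w1.png

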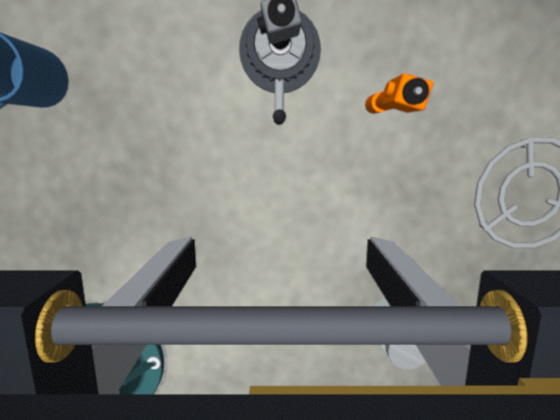

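```bash
python3 - <<'E'
import cv2
a=cv2.imread('pics/w1.png')[0:130,230:335]
cv2.imwrite('pics/c3.png',cv2.resize(a,None,fx=4.6,fy=4.6,interpolation=cv2.INTER_CUBIC))
E
```

```text
(no output)
```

View pics/c3.png

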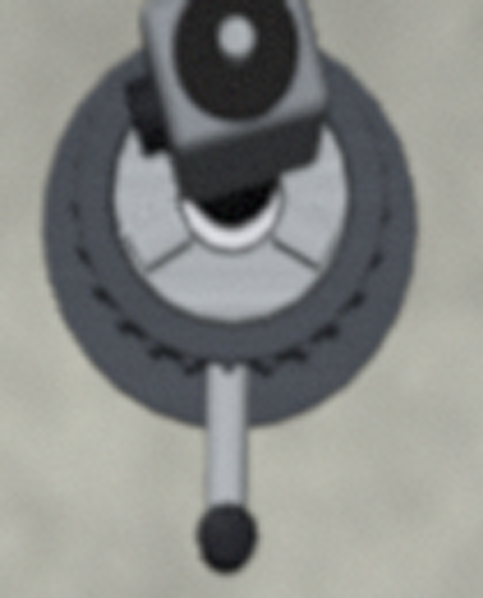

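```bash
python3 - <<'E'
from h import *
o=st(); d=snap('wrist')
f=lambda u,v:(230+u/4.6,v/4.6)
print('pin',atz(d,f(227,535),.11)); 
a=atz(d,f(190,152),.157);b=atz(d,f(327,105),.157);print(a,b,np.hypot(*(b-a)[:2]),'yaw of head y (btn)',np.degrees(np.arctan2(*(a-b)[[1,0]])))
print('stud',atz(d,f(235,36),.168),'disc',atz(d,f(230,225),.01),'sleeve top centre',atz(d,f(231,205),.046))
p=atz(d,f(227,535),.11); to((p[0],p[1],.20),5,yaw=-48)
E
```

```text
t 4.2 p [ 0.4242 -0.0166  0.3349] rpy [-179.43   -0.89  -47.8 ] F [0.7 0.5 0.2] w 0.094 q [-0.17 -0.2   1.38 -0.    1.93  0.66]
pin [0.48738142 0.03726903 0.11      ]
[0.53707991 0.09329278 0.157     ] [0.56274742 0.0783796  0.157     ] 0.029685414660744706 yaw of head y (btn) 149.84281726537145
stud [0.55674534 0.09878583 0.168     ] disc [0.55768896 0.09801333 0.01      ] sleeve top centre [0.5554065  0.09625404 0.046     ]
shift mm [ 1.000e-01 -8.190e+01  1.358e+02] per row [  0.  -16.4  27.2]
rot deg [-0.59 -0.9   0.14]
```

Emit:
jog_arm(series=[{"x":0,"y":-0.015,"z":0.025,"rx":-0.3,"ry":-0.5,"rz":0},{"x":0,"y":-0.015,"z":0.025,"rx":-0.3,"ry":-0.4,"rz":0},{"x":0,"y":-0.015,"z":0.025,"rx":0,"ry":0,"rz":0},{"x":0,"y":-0.015,"z":0.025,"rx":0,"ry":0,"rz":0},{"x":0,"y":-0.015,"z":0.025,"rx":0,"ry":0,"rz":0},{"x":0,"y":-0.014,"z":0.025,"rx":0,"ry":0,"rz":0},{"x":0,"y":0,"z":0,"rx":0,"ry":0,"rz":0},{"x":0,"y":0,"z":0,"rx":0,"ry":0,"rz":0}], claw=0.7)

```text
time: 4.92
tool_pos: [0.4953, 0.0291, 0.1876]
ee_rot: [-3.135, -0.014, -0.862]
wrist_force: [0.8, 0.2, 0.3]
width: 0.0658
```

```bash
python3 - <<'E'
from h import *
o=st(); d=snap('wrist','w2'); np.save('w2.npy',d,allow_pickle=True)
for x in [(.49,.0435,.11)]: print(proj(d,x))
st();to((.4895,.0435,.08),4,yaw=-48)
E
```

```text
t 4.92 p [0.4953 0.0291 0.1876] rpy [-179.59   -0.82  -49.39] F [0.8 0.2 0.3] w 0.0658 q [-0.05 -0.04  1.54 -0.01  1.63  0.81]
[259.82854163 212.0272323 ]
t 4.97 p [0.495  0.029  0.1873] rpy [-179.62   -0.8   -49.41] F [-0.5 -0.  -1.3] w 0.0665 q [-0.05 -0.04  1.54 -0.01  1.63  0.81]
shift mm [-16.1  -4.5 107.2] per row [-4.  -1.1 26.8]
rot deg [-0.37 -0.8  -1.41]
```

View pics/w2.png

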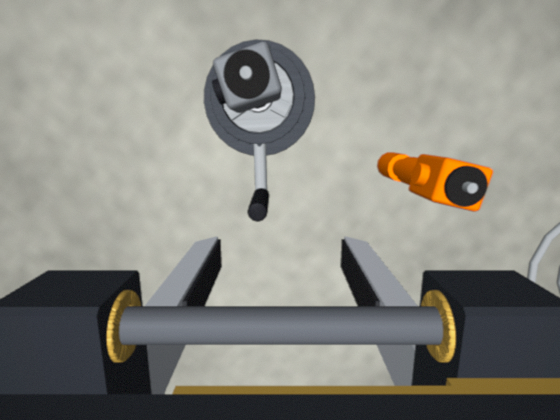

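Emit:
jog_arm(series=[{"x":-0.009,"y":-0.002,"z":0.01,"rx":-0.4,"ry":-0.8,"rz":-1.4},{"x":-0.007,"y":-0.0025,"z":0.02,"rx":0,"ry":0,"rz":0},{"x":0,"y":0,"z":0.02,"rx":0,"ry":0,"rz":0},{"x":0,"y":0,"z":0,"rx":0,"ry":0,"rz":0}], claw=0.7)

```text
time: 5.3
tool_pos: [0.4902, 0.0415, 0.1434]
ee_rot: [-3.133, -0.008, -0.84]
wrist_force: [-1.3, -0.1, -0.4]
width: 0.0661
```

```bash
python3 - <<'E'
from h import *
st();to((.4895,.0435,.08),4,yaw=-48)
E
```

```text
t 5.3 p [0.4902 0.0415 0.1434] rpy [-179.5    -0.45  -48.12] F [-1.3 -0.1 -0.4] w 0.0661 q [-0.03 -0.03  1.61  0.    1.55  0.81]
shift mm [-2.5 -0.2 63.4] per row [-0.6 -0.1 15.8]
rot deg [-0.5  -0.45 -0.12]
```

Emit:
jog_arm(series=[{"x":-0.001,"y":0,"z":0.02,"rx":-0.4,"ry":-0.4,"rz":0},{"x":-0.001,"y":0,"z":0.02,"rx":0,"ry":0,"rz":0},{"x":0,"y":0,"z":0.02,"rx":0,"ry":0,"rz":0},{"x":0,"y":0,"z":0.004,"rx":0,"ry":0,"rz":0},{"x":0,"y":0,"z":0,"rx":0,"ry":0,"rz":0}], claw=0.7)

```text
time: 5.72
tool_pos: [0.4935, 0.0418, 0.088]
ee_rot: [-3.128, -0.011, -0.84]
wrist_force: [0.0, -0.5, 0.4]
width: 0.0656
```

```bash
python3 - <<'E'
from h import *
st();to((.4895,.0435,.08),4,yaw=-48)
d=snap('wrist','w3')
E
```

```text
t 5.72 p [0.4935 0.0418 0.088 ] rpy [-179.24   -0.61  -48.12] F [ 0.  -0.5  0.4] w 0.0656 q [-0.03  0.01  1.69  0.    1.43  0.81]
shift mm [-4.   1.9  8. ] per row [-1.   0.5  2. ]
rot deg [-0.76 -0.62 -0.12]
```

View pics/w3.png

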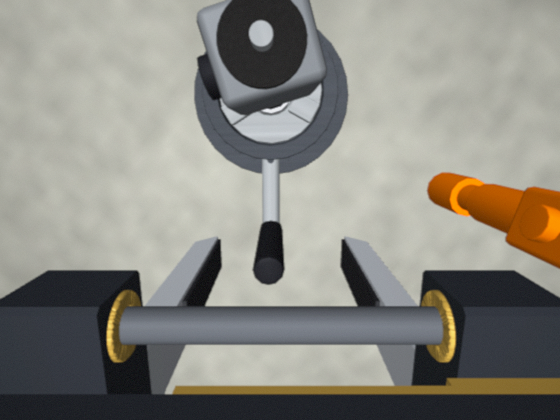

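```bash
python3 - <<'E'
from h import *
o=st();d=snap('wrist')
print(proj(d,(o['tool_pos'][0],o['tool_pos'][1],.11)),atz(d,(269,268),.11))
E
```

```text
t 5.77 p [0.4937 0.0417 0.0885] rpy [-179.22   -0.64  -48.12] F [ 0.3 -0.8  0.7] w 0.0659 q [-0.03  0.01  1.69  0.    1.43  0.81]
[280.23191801 268.25403151] [0.49013264 0.04590738 0.11      ]
```

Emit:
jog_arm(series=[{"x":-0.0055,"y":0,"z":0.006,"rx":-0.5,"ry":-0.5,"rz":0},{"x":0,"y":0,"z":0.003,"rx":0,"ry":0,"rz":0},{"x":0,"y":0,"z":0,"rx":0,"ry":0,"rz":0},{"x":0,"y":0,"z":0,"rx":0,"ry":0,"rz":0}], claw=0.25)

```text
time: 6.15
tool_pos: [0.4934, 0.0462, 0.0845]
ee_rot: [-3.13, -0.008, -0.84]
wrist_force: [-0.8, 0.1, 1.0]
width: 0.0427
```

```bash
python3 - <<'E'
from h import *
o=st();d=snap('wrist','w4')
print(proj(d,(o['tool_pos'][0],o['tool_pos'][1],.11)))
E
```

```text
t 6.15 p [0.4934 0.0462 0.0845] rpy [-179.34   -0.48  -48.11] F [-0.8  0.1  1. ] w 0.0427 q [-0.02  0.01  1.69  0.    1.42  0.82]
[280.15433468 271.50174988]
```

View pics/w4.png

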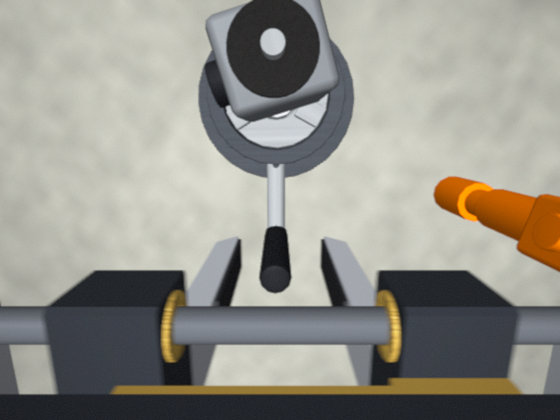

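Emit:
jog_arm(series=[{"x":-0.002,"y":0.002,"z":0.004,"rx":-0.5,"ry":-0.5,"rz":0},{"x":0,"y":0,"z":0,"rx":0,"ry":0,"rz":0},{"x":0,"y":0,"z":0,"rx":0,"ry":0,"rz":0},{"x":-0.01,"y":-0.0005,"z":0,"rx":0,"ry":0,"rz":6},{"x":-0.01,"y":-0.0005,"z":0,"rx":0,"ry":0,"rz":6},{"x":-0.01,"y":-0.0005,"z":0,"rx":0,"ry":0,"rz":6}], claw=0.25)

```text
time: 6.7
tool_pos: [0.476, 0.069, 0.0806]
ee_rot: [-3.139, -0.004, -1.169]
wrist_force: [1.4, -1.3, -0.0]
width: 0.0237
```

```bash
cat >> h.py <<'E'
C=np.array([.558,.1045])
def arc():
    o=st(); v=o['tool_pos'][:2]-C; print('r',np.hypot(*v)*1000,'ang',np.degrees(np.arctan2(v[1],v[0]))%360,'tool y dir',(np.degrees(o['ee_rot'][2])-90)%360)
E
python3 - <<'E'
from h import *
arc();d=snap('wrist','w5')
E
```

```text
t 6.7 p [0.476  0.069  0.0806] rpy [-179.84   -0.21  -66.98] F [ 1.4 -1.3 -0. ] w 0.0237 q [ 0.03 -0.01  1.72 -0.    1.43  1.2 ]
r 89.40071352199574 ang 203.40996484621775 tool y dir 203.0248325025227
```

View pics/w5.png

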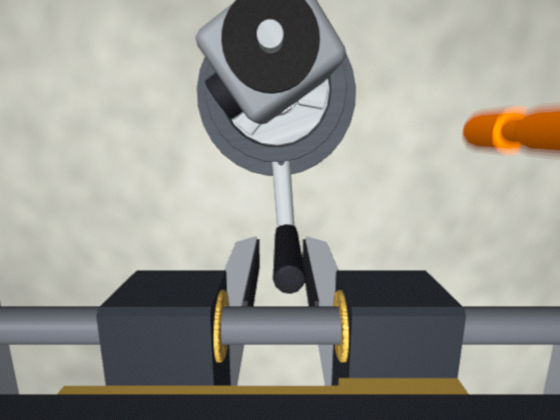

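Emit:
jog_arm(series=[{"x":-0.01,"y":0.0003,"z":0,"rx":0,"ry":0,"rz":6},{"x":-0.01,"y":0,"z":0,"rx":0,"ry":0,"rz":6},{"x":-0.01,"y":-0.0005,"z":0,"rx":0,"ry":0,"rz":6},{"x":-0.01,"y":-0.0005,"z":0,"rx":0,"ry":0,"rz":6}], claw=0.25)

```text
time: 7.08
tool_pos: [0.4671, 0.1067, 0.0807]
ee_rot: [-3.136, -0.006, -1.601]
wrist_force: [0.2, -1.4, 0.9]
width: 0.0238
```

```bash
python3 - <<'E'
from h import *
arc();d=snap('wrist','w6');arc()
E
```

```text
t 7.08 p [0.4671 0.1067 0.0807] rpy [-179.69   -0.37  -91.71] F [ 0.2 -1.4  0.9] w 0.0238 q [ 0.11 -0.01  1.73 -0.01  1.42  1.71]
r 90.88266226499839 ang 178.6234319372187 tool y dir 178.29226512161748
t 7.13 p [0.4672 0.1085 0.0807] rpy [-179.68   -0.23  -91.84] F [0.1 1.2 0.3] w 0.0237 q [ 0.11 -0.01  1.73 -0.    1.42  1.72]
r 90.89796573918711 ang 177.45823839664013 tool y dir 178.1612116602617
```

View pics/w6.png

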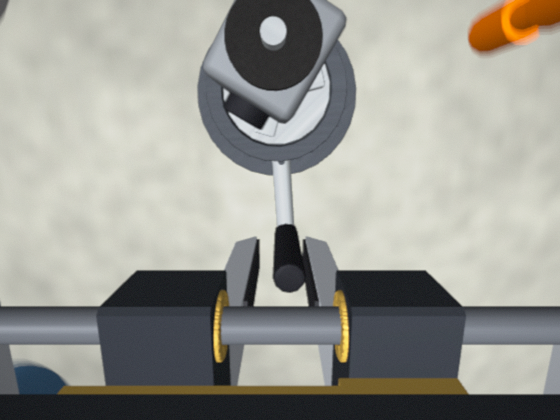

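Emit:
jog_arm(series=[{"x":-0.01,"y":-0.0003,"z":0,"rx":0,"ry":0,"rz":6},{"x":-0.01,"y":-0.0005,"z":0,"rx":0,"ry":0,"rz":6},{"x":-0.008,"y":-0.0005,"z":0,"rx":0,"ry":0,"rz":5}], claw=0.25)

```text
time: 7.38
tool_pos: [0.4716, 0.1339, 0.0806]
ee_rot: [-3.135, -0.007, -1.9]
wrist_force: [-1.2, -2.5, 1.3]
width: 0.023
```

```bash
python3 - <<'E'
from h import *
arc()
E
```

```text
t 7.38 p [0.4716 0.1339 0.0806] rpy [-179.64   -0.42 -108.83] F [-1.2 -2.5  1.3] w 0.023 q [ 0.17  0.01  1.7  -0.01  1.43  2.07]
r 91.30236583615243 ang 161.23568568245813 tool y dir 161.1653973444508
```

Emit:
jog_arm(series=[{"x":-0.008,"y":-0.0003,"z":0,"rx":0,"ry":0,"rz":4},{"x":-0.008,"y":-0.0005,"z":0,"rx":0,"ry":0,"rz":4}], claw=0.25)

```text
time: 7.55
tool_pos: [0.4772, 0.1476, 0.0803]
ee_rot: [-3.136, -0.01, -2.038]
wrist_force: [-1.0, -1.7, 2.0]
width: 0.0236
```

```bash
python3 - <<'E'
from h import *
arc()
E
```

```text
t 7.55 p [0.4772 0.1476 0.0803] rpy [-179.69   -0.56 -116.77] F [-1.  -1.7  2. ] w 0.0236 q [ 0.19  0.04  1.68 -0.01  1.43  2.23]
r 91.6084571257218 ang 151.91212772863787 tool y dir 153.2329675370857
```

Emit:
jog_arm(series=[{"x":-0.007,"y":-0.0003,"z":0,"rx":0,"ry":0,"rz":2},{"x":-0.007,"y":-0.0005,"z":0,"rx":0,"ry":0,"rz":2}], claw=0.25)

```text
time: 7.72
tool_pos: [0.4776, 0.1469, 0.0798]
ee_rot: [-3.137, -0.045, -2.104]
wrist_force: [-12.1, -16.8, 10.2]
width: 0.0237
```

```bash
python3 - <<'E'
from h import *
arc();d=snap('wrist','w7');arc()
E
```

```text
t 7.72 p [0.4776 0.1469 0.0798] rpy [-179.74   -2.58 -120.57] F [-12.1 -16.8  10.2] w 0.0237 q [ 0.21  0.06  1.65 -0.04  1.46  2.32]
r 90.90858844744845 ang 152.19066492298626 tool y dir 149.42913146820774
t 7.77 p [0.4776 0.1469 0.0797] rpy [-179.77   -2.64 -120.64] F [-11.  -16.1  10.8] w 0.024 q [ 0.21  0.06  1.65 -0.04  1.46  2.32]
r 90.93797232901493 ang 152.20498125851438 tool y dir 149.363737891
```

View pics/w7.png

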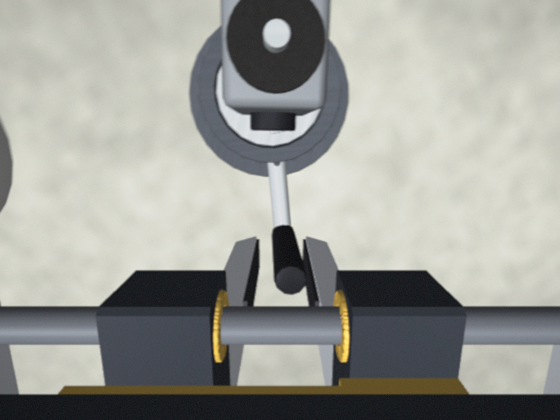

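Emit:
jog_arm(series=[{"x":0.004,"y":0,"z":0,"rx":0,"ry":2.5,"rz":0},{"x":0,"y":0,"z":0,"rx":0,"ry":0,"rz":0},{"x":0,"y":0,"z":0,"rx":0,"ry":0,"rz":0},{"x":0,"y":0,"z":-0.03,"rx":0,"ry":0,"rz":0},{"x":0,"y":0,"z":-0.04,"rx":0,"ry":0,"rz":0},{"x":0,"y":0,"z":-0.04,"rx":0,"ry":0,"rz":-7},{"x":0,"y":0,"z":-0.04,"rx":0,"ry":0,"rz":-7},{"x":0,"y":0,"z":0,"rx":0,"ry":0,"rz":-7},{"x":0,"y":0,"z":0,"rx":0,"ry":0,"rz":-7},{"x":0,"y":0,"z":0,"rx":0,"ry":0,"rz":-7},{"x":0,"y":0,"z":0,"rx":0,"ry":0,"rz":-7},{"x":0,"y":0,"z":0,"rx":0,"ry":0,"rz":-7}], claw=1)

```text
time: 8.77
tool_pos: [0.4835, 0.1558, 0.2352]
ee_rot: [3.078, -0.05, -1.209]
wrist_force: [-0.3, 0.3, -0.7]
width: 0.0934
```

```bash
python3 - <<'E'
from h import *
st();to((.558,.1045,.23),4,yaw=-30)
E
```

```text
t 8.77 p [0.4835 0.1558 0.2352] rpy [176.37  -2.85 -69.29] F [-0.3  0.3 -0.7] w 0.0934 q [ 0.24  0.04  1.37 -0.06  1.79  1.44]
shift mm [ 73.9 -52.    5.6] per row [ 18.5 -13.    1.4]
rot deg [  4.46  -1.49 -39.36]
```

Emit:
jog_arm(series=[{"x":0,"y":0,"z":0,"rx":2,"ry":-0.7,"rz":-6.6},{"x":0,"y":0,"z":0,"rx":2,"ry":-0.7,"rz":-6.6},{"x":0,"y":0,"z":0,"rx":0,"ry":0,"rz":-6.6},{"x":0.029,"y":-0.0075,"z":0,"rx":0,"ry":0,"rz":-6.6},{"x":0.0295,"y":-0.004,"z":0,"rx":0,"ry":0,"rz":-6.6},{"x":0.03,"y":-0.001,"z":0,"rx":0,"ry":0,"rz":-6.5},{"x":0,"y":0,"z":0,"rx":0,"ry":0,"rz":0},{"x":0,"y":0,"z":0,"rx":0,"ry":0,"rz":0}], claw=1)

```text
time: 9.43
tool_pos: [0.5625, 0.1077, 0.2372]
ee_rot: [-3.136, -0.017, -0.472]
wrist_force: [0.1, 0.3, -0.1]
width: 0.0943
```

```bash
python3 - <<'E'
from h import *
st();to((.558,.1045,.23),4,yaw=-30)
d=snap('wrist','w8');st();print(d['origin'],d['attitude']);import pickle;pickle.dump(d,open('w8.pkl','wb'))
print(proj(d,(.558,.1045,.168)))
E
```

```text
t 9.43 p [0.5625 0.1077 0.2372] rpy [-179.66   -0.99  -27.02] F [ 0.1  0.3 -0.1] w 0.0943 q [ 0.09  0.12  1.27 -0.    1.73  0.56]
shift mm [-2.7  4.9  7.1] per row [-0.7  1.2  1.8]
rot deg [-0.36 -0.98  2.98]
t 9.48 p [0.5623 0.1075 0.2369] rpy [-179.71   -1.    -27.04] F [ 0.5 -0.7 -0.5] w 0.0942 q [ 0.09  0.12  1.27 -0.01  1.73  0.56]
[0.58978521 0.1668579  0.41649464] [ 2.91602227 -0.01761559 -0.47224671]
[274.91804164 227.38429016]
```

View pics/w8.png

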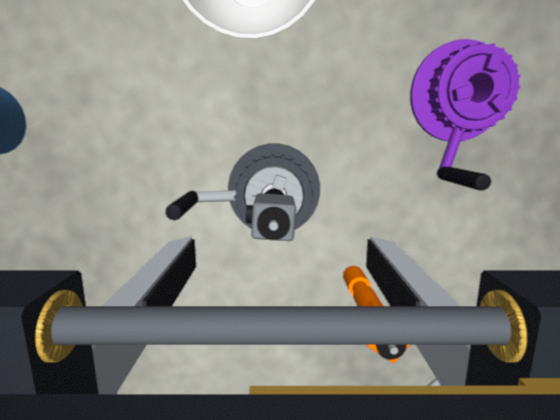

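```bash
python3 - <<'E'
from h import *
import pickle
a=cv2.imread('pics/w8.png')[140:260,215:335]
cv2.imwrite('pics/c8.png',cv2.resize(a,None,fx=5,fy=5,interpolation=cv2.INTER_CUBIC))
E
```

```text
(no output)
```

View pics/c8.png

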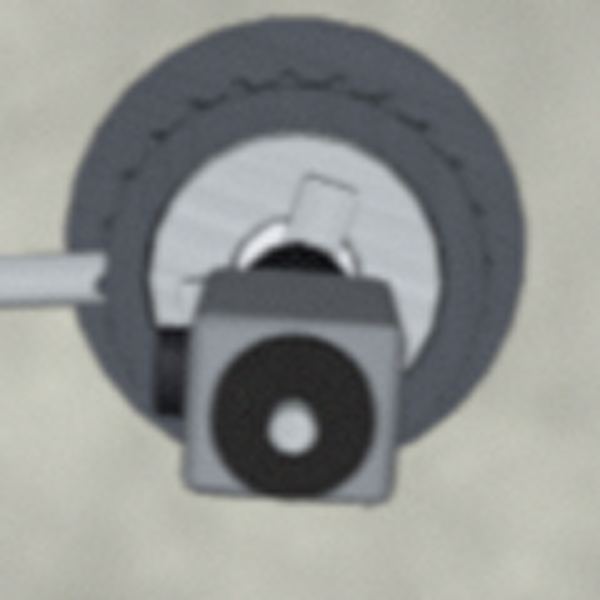

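```bash
python3 - <<'E'
from h import *
import pickle
d=pickle.load(open('w8.pkl','rb'));p=atz(d,(273.6,225.4),.168);print(p)
# head top face centre
print(atz(d,(215+293/5,140+413/5),.159))
to((p[0],p[1],.20),4,yaw=-30.3)
E
```

```text
[0.55783026 0.10631996 0.168     ]
[0.55770222 0.10611983 0.159     ]
shift mm [-4.1  3.3 36.8] per row [-1.   0.8  9.2]
rot deg [-0.32 -0.99  3.26]
```

Emit:
jog_arm(series=[{"x":-0.004,"y":0.0033,"z":0.01,"rx":-0.3,"ry":-1,"rz":3.3},{"x":0,"y":0,"z":0.015,"rx":0,"ry":0,"rz":0},{"x":0,"y":0,"z":0.015,"rx":0,"ry":0,"rz":0},{"x":0,"y":0,"z":0,"rx":0,"ry":0,"rz":0}], claw=0.9)

```text
time: 9.82
tool_pos: [0.5557, 0.1092, 0.1974]
ee_rot: [-3.136, -0.001, -0.53]
wrist_force: [-0.9, 1.0, -0.6]
width: 0.085
```

```bash
python3 - <<'E'
from h import *
d=snap('wrist','w9');o=st();to((.5577,.106,.116),4,yaw=-30.3)
print(proj(d,(o['tool_pos'][0],o['tool_pos'][1],.168)),proj(d,(.5577,.106,.168)))
E
```

```text
t 9.87 p [0.5563 0.1093 0.199 ] rpy [-1.7961e+02 -1.4000e-01 -3.0360e+01] F [-0.7 -0.   0.6] w 0.0847 q [0.09 0.12 1.35 0.   1.67 0.62]
shift mm [ 2.7  2.7 83. ] per row [ 0.7  0.7 20.8]
rot deg [-0.39 -0.14 -0.06]
[280.38020222 236.46176464] [284.97051322 239.69871819]
```

View pics/w9.png

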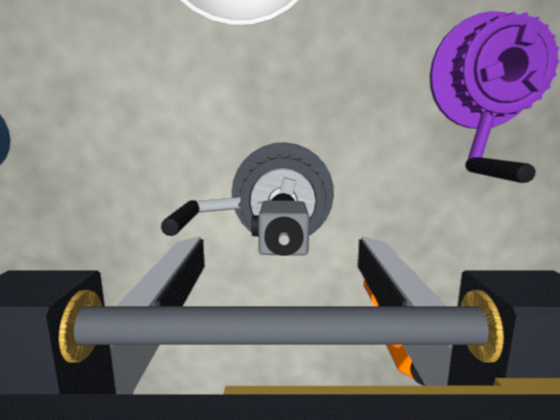

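Emit:
jog_arm(series=[{"x":0.0027,"y":0.0027,"z":0.005,"rx":-0.4,"ry":0,"rz":0},{"x":0,"y":0,"z":0.02,"rx":0,"ry":0,"rz":0},{"x":0,"y":0,"z":0.02,"rx":0,"ry":0,"rz":0},{"x":0,"y":0,"z":0.015,"rx":0,"ry":0,"rz":0},{"x":0,"y":0,"z":0,"rx":0,"ry":0,"rz":0}], claw=0.8)

```text
time: 10.28
tool_pos: [0.5596, 0.1074, 0.1442]
ee_rot: [-3.135, -0.013, -0.526]
wrist_force: [-0.3, -0.1, -0.1]
width: 0.0753
```

```bash
python3 - <<'E'
from h import *
d=snap('wrist','w10');o=st();to((.5577,.106,.116),4,yaw=-30.3)
print(proj(d,(o['tool_pos'][0],o['tool_pos'][1],.168)),proj(d,(.5577,.106,.168)))
E
```

```text
t 10.33 p [0.5604 0.1075 0.146 ] rpy [-179.51   -0.86  -30.16] F [-0.1 -0.5  0.9] w 0.075 q [ 0.09  0.14  1.43 -0.    1.55  0.62]
shift mm [-2.   2.9 29.9] per row [-0.5  0.7  7.5]
rot deg [-0.49 -0.86  0.14]
[281.49524686 269.04801635] [278.20582909 274.18044362]
```

View pics/w10.png

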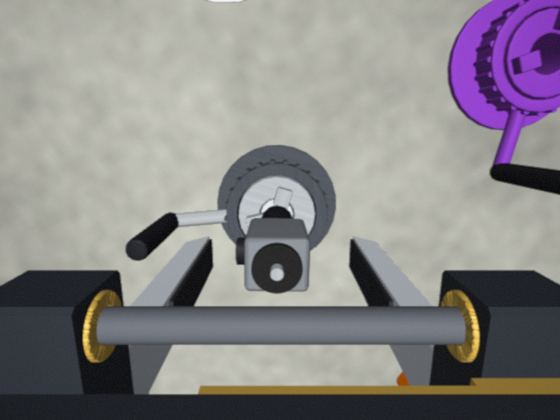

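Emit:
jog_arm(series=[{"x":-0.002,"y":0.0025,"z":0.01,"rx":-0.5,"ry":-0.9,"rz":0},{"x":0,"y":0,"z":0.012,"rx":0,"ry":0,"rz":0},{"x":0,"y":0,"z":0.007,"rx":0,"ry":0,"rz":0},{"x":0,"y":0,"z":0,"rx":0,"ry":0,"rz":0}], claw=0.7)

```text
time: 10.67
tool_pos: [0.5601, 0.1067, 0.1197]
ee_rot: [-3.138, -0.005, -0.526]
wrist_force: [-0.8, -0.6, 0.2]
width: 0.0661
```

```bash
python3 - <<'E'
from h import *
d=snap('wrist','w11');o=st();to((.5577,.106,.116),4,yaw=-30.3)
print(proj(d,(o['tool_pos'][0],o['tool_pos'][1],.168)),proj(d,(.5577,.106,.168)))
E
```

```text
t 10.72 p [0.5603 0.1067 0.1204] rpy [-179.76   -0.31  -30.12] F [-0.4  0.5 -0.5] w 0.0663 q [0.09 0.16 1.46 0.   1.52 0.61]
shift mm [-1.9  1.9  4.3] per row [-0.5  0.5  1.1]
rot deg [-0.24 -0.31  0.18]
[280.42913993 293.23951899] [275.91928525 297.47870946]
```

View pics/w11.png

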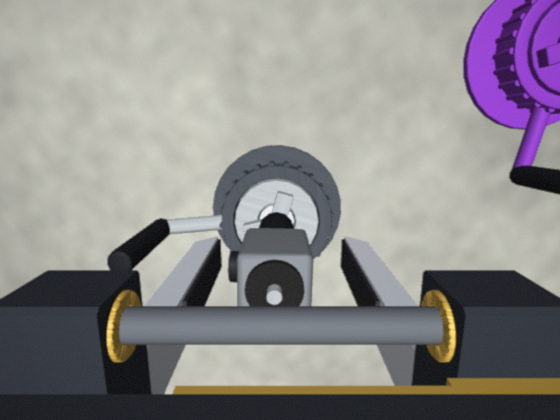

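Emit:
jog_arm(series=[{"x":-0.0025,"y":0.002,"z":0.006,"rx":-0.2,"ry":-0.3,"rz":0},{"x":-0.0005,"y":0.0005,"z":0.001,"rx":0,"ry":0,"rz":0},{"x":0,"y":0,"z":0,"rx":0,"ry":0,"rz":0},{"x":0,"y":0,"z":0,"rx":0,"ry":0,"rz":0},{"x":0,"y":0,"z":0,"rx":0,"ry":0,"rz":0},{"x":0,"y":0,"z":0,"rx":0,"ry":0,"rz":0},{"x":0,"y":0,"z":0,"rx":0,"ry":0,"rz":0},{"x":0,"y":0,"z":0,"rx":0,"ry":0,"rz":0},{"x":0,"y":0,"z":0,"rx":0,"ry":0,"rz":0},{"x":0,"y":0,"z":0,"rx":0,"ry":0,"rz":0}], claw=0)

```text
time: 11.55
tool_pos: [0.5563, 0.1063, 0.1139]
ee_rot: [-3.14, -0.0, -0.526]
wrist_force: [-1.3, -0.9, -0.4]
width: 0.0338
```

```bash
python3 - <<'E'
from h import *
d=snap('wrist','w12');o=st()
E
```

```text
t 11.6 p [0.5563 0.1063 0.1139] rpy [-1.7991e+02 -3.0000e-02 -3.0120e+01] F [ 0.5  0.6 -0.3] w 0.0341 q [0.09 0.16 1.48 0.   1.51 0.61]
```

View pics/w12.png

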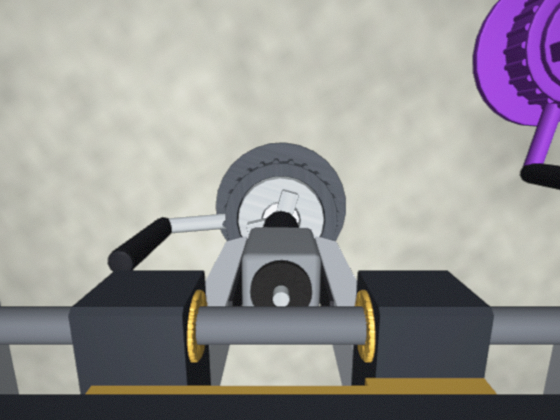

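Emit:
jog_arm(series=[{"x":0,"y":0,"z":-0.008,"rx":0,"ry":0,"rz":0},{"x":0,"y":0,"z":-0.01,"rx":0,"ry":0,"rz":0},{"x":0,"y":0,"z":-0.01,"rx":0,"ry":0,"rz":0},{"x":0,"y":0,"z":-0.01,"rx":0,"ry":0,"rz":0}], claw=0)

```text
time: 11.93
tool_pos: [0.5563, 0.1061, 0.1499]
ee_rot: [-3.142, 0.002, -0.526]
wrist_force: [1.7, 0.4, -6.0]
width: 0.0337
```

```bash
python3 - <<'E'
from h import *
d=snap('scene','s2');o=st();to((.5563,.1063,.16),yaw=-30.1)
E
```

```text
t 11.98 p [0.5568 0.1063 0.1526] rpy [-179.91   -0.    -30.12] F [-1.1  0.4 -3.8] w 0.0338 q [0.09 0.14 1.42 0.   1.58 0.61]
shift mm [-0.5  0.2 -7.4] per row [-0.5  0.2 -7.4]
rot deg [-0.09 -0.   -0.02]
```

View pics/s2.png

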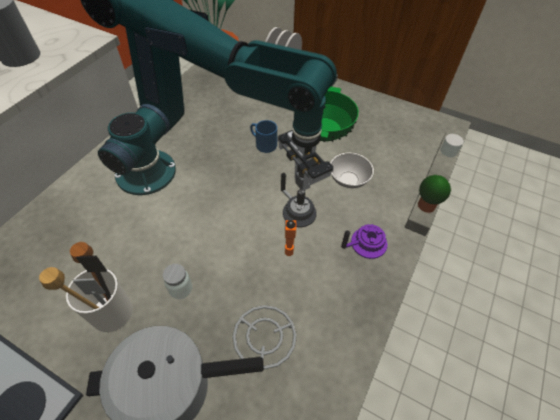

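Emit:
jog_arm(series=[{"x":0,"y":0,"z":-0.01,"rx":0,"ry":0,"rz":0},{"x":0,"y":0,"z":-0.01,"rx":0,"ry":0,"rz":0},{"x":0,"y":0,"z":-0.01,"rx":0,"ry":0,"rz":0},{"x":0,"y":0,"z":-0.01,"rx":0,"ry":0,"rz":0},{"x":0,"y":0,"z":-0.008,"rx":0,"ry":0,"rz":0}], claw=0)

```text
time: 12.4
tool_pos: [0.5563, 0.106, 0.2019]
ee_rot: [3.141, 0.002, -0.526]
wrist_force: [1.9, -0.2, -9.4]
width: 0.034
```

```bash
python3 - <<'E'
from h import *
o=st();to((.5565,.1063,.215),yaw=-30.1)
E
```

```text
t 12.4 p [0.5563 0.106  0.2019] rpy [ 1.7998e+02  1.3000e-01 -3.0130e+01] F [ 1.9 -0.2 -9.4] w 0.034 q [0.09 0.13 1.34 0.   1.68 0.61]
shift mm [ -0.   -0.3 -13.1] per row [ -0.   -0.3 -13.1]
rot deg [ 0.02  0.13 -0.03]
```

Emit:
jog_arm(series=[{"x":0,"y":0,"z":-0.005,"rx":0,"ry":0,"rz":0},{"x":0,"y":0,"z":-0.005,"rx":0,"ry":0,"rz":0},{"x":0,"y":0,"z":-0.003,"rx":0,"ry":0,"rz":0}], claw=0)

```text
time: 12.65
tool_pos: [0.5562, 0.106, 0.2164]
ee_rot: [3.141, 0.003, -0.526]
wrist_force: [2.9, 0.8, -24.8]
width: 0.0338
```

```bash
python3 - <<'E'
from h import *
o=st()
E
```

```text
t 12.65 p [0.5562 0.106  0.2164] rpy [ 1.7995e+02  1.6000e-01 -3.0130e+01] F [  2.9   0.8 -24.8] w 0.0338 q [0.09 0.12 1.31 0.   1.71 0.61]
```

Emit:
jog_arm(series=[{"x":0,"y":0,"z":-0.001,"rx":0,"ry":0,"rz":0},{"x":0,"y":0,"z":-0.001,"rx":0,"ry":0,"rz":0}], claw=0)

```text
time: 12.82
tool_pos: [0.5562, 0.1058, 0.2162]
ee_rot: [3.139, 0.004, -0.526]
wrist_force: [2.3, -0.1, -12.9]
width: 0.0338
```

```bash
python3 - <<'E'
from h import *
o=st();d=snap('scene');snap('wrist','w13')
cv2.imwrite('pics/c14.png',cv2.resize(d['img'][120:260,250:400,::-1],None,fx=4,fy=4,interpolation=cv2.INTER_CUBIC))
for i in range(4): snap('top')
snap('top','t2');st()
E
```

```text
t 12.82 p [0.5562 0.1058 0.2162] rpy [179.85   0.25 -30.14] F [  2.3  -0.1 -12.9] w 0.0338 q [0.09 0.13 1.31 0.   1.71 0.61]
t 13.17 p [0.556  0.1058 0.2163] rpy [179.84   0.26 -30.14] F [  5.1   0.4 -16.7] w 0.034 q [0.09 0.13 1.31 0.   1.71 0.61]
```

View pics/c14.png

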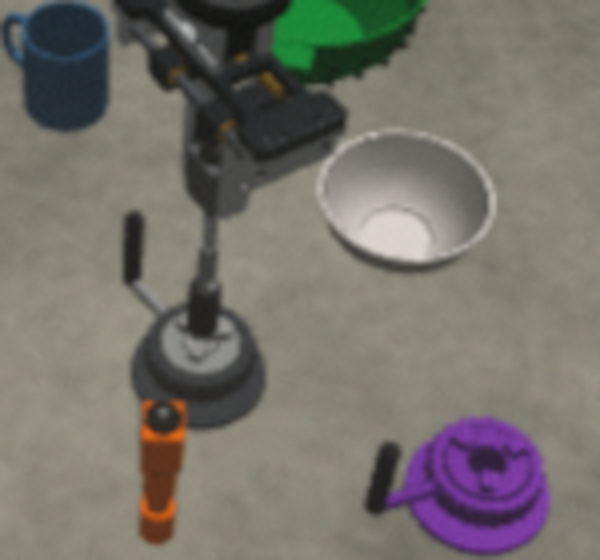

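View pics/w13.png

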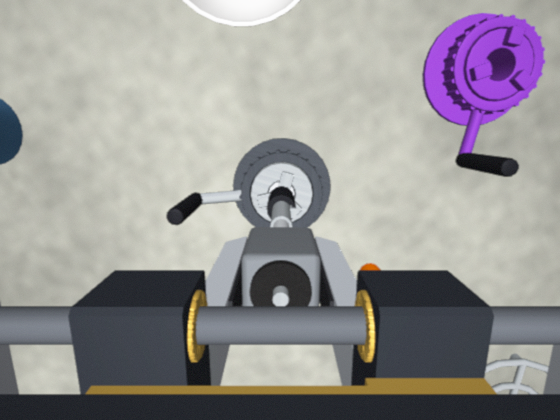

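View pics/t2.png

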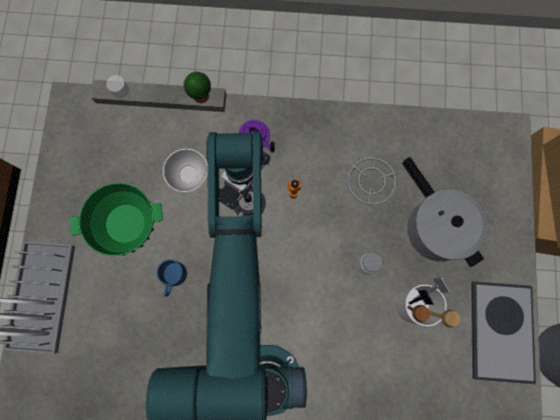

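```bash
python3 - <<'E'
from h import *
st();print(ticket.close_job());st()
E
```

```text
t 13.17 p [0.556  0.1058 0.2163] rpy [179.84   0.26 -30.14] F [  5.1   0.4 -16.7] w 0.034 q [0.09 0.13 1.31 0.   1.71 0.61]
the job is handed in; nothing more can be done
None
the job is handed in; nothing more can be done
```

The monopod is set up with both sections fully out, and I handed the job in at 13.2 s with the gripper still holding the head up.

- **Sleeve:** I turned the grey chuck's sleeve clockwise by its pin through about 67°. It then stopped dead at about 21 N of sideways force, and the jaws look closed on the neck.
- **Head:** I squeezed it along its button axis. The fingers closed to 34 mm, the head's own width, so the button is flush. I then pulled straight up by 102 mm. The pull was about 4–6 N for the upper section and 9 N for the lower one, then rose to 25 N at the second stop.
- **Last checks:** The hold was steady at z = 0.216 m, with about 13–17 N of pull against the stop. The stud sat at the same place in the wrist picture before and after the pull, so the head did not slip. The scene and wrist pictures show both sections out and the foot still in the chuck.
- **Surroundings:** The kitchen things, the purple chuck and the orange monopod look unmoved.

My first move call was refused because its rows left out some of the six values, and nothing moved. No check failed or disagreed, but I judged the sleeve's stop, the flush button and the full extension from force, finger width and pictures, since those joints cannot be read directly.

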